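Gauge a mixer spindle thread and log the turns

ROBOT

A 6-joint arm with a two-finger parallel gripper is mounted at the origin on the work surface. World frame = base frame: x ahead of the robot, y to its left, z up, the work surface at z = 0. Lengths are in m, angles in rad, forces in N, time in s.
With the tool pointing down it reaches from about 0.4 to 0.825 m from the base axis. Payload 7 kg.
Tool frame: the origin (TCP) lies on the centre line of the jaws, within the pads' length; the fingertips stand tip_reach ahead of it and the grasp point (between the pads) is the TCP (tip_reach is the distance from the TCP to the fingertips, in m); z points along the fingers, y is the line along which they close (so a half turn about z gives the same grasp; the last joint's range is limited). The gripper opens to 88 mm and grips with 3 to 60 N. Pads are 19 mm wide; open, the fingers measure 130 mm over their backs; the gripper's body (78 mm by 193 mm) begins 47 mm behind the grasp point.
Start: joints at [-0.859, 0.359, 0.012, 0, -1.224, -0.288], TCP at [0.278, -0.615, 0.215] pointing down, gripper open.
Joint ranges: [-3.07, 3.07], [-1.43, 2.12], [-1.02, 1.25], [-3.03, 1.67], [-3.05, -0], [-3.03, 3.03]. Speed limits (rad/s): [2.39, 2.39, 3.01, 3.14, 3.14, 3.14].

INTERFACE

Orientations are given as [roll, pitch, yaw] about the fixed x, y, z axes, in that order (R = Rz(yaw) Ry(pitch) Rx(roll)).
In Python, from station import get_state, grab_frame, calibration, job_done, find_in, mark_of, tip_reach gives the robot as it stands.
- The arm moves only by the shell command python3 -m handwheel 'ROWS' [OPENING] [FORCE]. ROWS is JSON, a list of rows, each an object with "delta_pos": the shift along the world's x, y, z in units of 30 mm (1.0 is 30 mm), a list of three; "dr": the turn, a rotation vector about the world's x, y, z in degrees, a list of three. In form: [{"delta_pos": [tx, ty, tz], "dr": [rx, ry, rz]}, ...]. A call has 1 to 10 rows; each row shifts and turns the commanded pose from where the row before left it; what a row does not reach is not made up. A row lasts 1/10 s, in which the tool goes at most 50 mm and 8.59 degrees, less where a joint would pass 70% of its speed; a pose out of reach is approached as far as the arm can. A call is refused whole if a number of a shift passes 1 or a number of a turn 8.59, either way. A call with a gripper value outside its range is refused whole. OPENING is the closure, from -1 (fully open) to 1 (shut), set as the call begins (- or left out, the last holds). The fingers move at their own pace and stop on an object; FORCE is the grip in N (left out, the last holds). Time passes only in rows, so rows that do not move let the fingers close. It gives the time, the measured TCP pose, the force, the opening and the grip force at its end, in the units of the state.
- get_state(): the state, without advancing time (a new reading comes with each control period).
- grab_frame(name): name is "scene" or "top" or "wrist"; returns the picture (384x512x3 uint8, red, green, blue); there is no depth.
- calibration(name): a dict with "fx", "fy", "cx", "cy" (pixels), "k1" (the pictures are not rectified: a ray, as slopes to the right and down, at radius r is drawn at 1 + k1 r^2 times it, then the intrinsics apply), "extrinsics" (4x4, takes a point from world to camera coordinates). Camera axes: x right, y down, z forward; pixel columns grow to the right and rows downward; lengths in m; the calibration is good to about 2 mm. A picture is of the moment at which its call begins: read the wrist's pose just before it. calibration takes no time and is no camera call; for the wrist camera it gives the pose at the moment of the call.
- job_done(): hands the job in; it is judged then, once.
Trained networks look in the newest picture that a camera, given by its name, has taken for a name from the list of things; names that differ only in an ending like _2 or _b are one class to them, and where a whole thing is asked for, a point or a joint stands for the part that bears it (a point fixed in the world has none). Each returns a list of dicts, best first, with "conf" (0 to 1); they miss things now and then, are a little off and sometimes report something else, mostly with a low value. They report only what shows in the picture. A call takes as long as a camera call. They do not tell look-alikes from the thing itself.
- find_in(camera, query): "location" ([column, row] in pixels, amid what is visible of it).
- mark_of(camera, query): "location" ([column, row] in pixels: a listed point, or the origin of a listed thing).
The state is a dict: "t": time; "q": joint angles; "qd": joint speeds; "joint_efforts": joint torques, N m; "eef_pos": TCP position; "ee_rot": TCP orientation; "force": force on the tool from outside, world axes, zero at the start; "moment": the same for the moment, N m; "width": finger opening in m; "gripper_force": force on a finger pad.
Only numpy, scipy, OpenCV 4.12 (cv2) and the standard library are available. Lean on these libraries where they do the work, as an engineer would, in place of code of your own. Each camera call takes 0.05 s, during which the arm holds its last target. There are 200 camera calls.

TASK

Check how far the paint mixer's spindle has been cleaned: by the crank knob, wind the thread ring gauge clockwise down the spindle, counting turns, until it comes up against the dried paint and the resistance rises; do not force it on so that the spindle is wrung round in its sprung chuck. Leave the gauge there, let go, and then set the slide of the tally board to the number of turns the gauge took, to the nearest whole turn. Leave the tin, the pot and the brush alone.

Things in the scene. Friction and masses are not known exactly. Their poses are not given: they have to be found in the camera images.
- gauge_center (a point): Centre (on the thread axis, half-way up) of the steel thread ring gauge, a ring 52 mm across, 14 mm high, already started on the spindle. A crank arm 16 mm wide, its top 4 mm (a boss under the knob 9 mm) above this point, reaches out to the knob. Clockwise seen from above it goes down 5 mm a turn, with 0.7 to 2.7 turns to go from its start (not known). About 1.5 N at the knob turns it; it stays where left.
- knob_center (a point): Centre (half-way up) of the black upright knob of the gauge's crank: a round pin 16 mm in diameter, 38 mm high, its axis 62 mm from the spindle axis, its centre 28 mm above gauge_center. It spins freely about its own upright axis, so a gripper holding it need not turn while leading it round the circle. It sinks with the gauge. Only its z axis (up) means anything.
- spindle_foot (a point): On the spindle axis, on top of the spindle's flange (52 mm across), 67 mm above the table. The 24 mm threaded spindle stands 55 mm up from here. Dried pink paint round its foot stops the gauge. Then the spindle twists with the gauge against a spring in its chuck: force at the knob grows about 1 N per mm of travel. 4 to 8 N means arrived; over 15 N is forcing. Let go, it springs back.
- scribe (a point): Scribed line on the rim of the spindle's flange, 24 mm from the spindle axis; it turns with the spindle in its chuck. Forced more than 7 mm from its place, the spindle has been wrung round. Its direction at the start is random.
- stand_top (a point): Middle of the top of the grey stand block that carries the chuck: 90 mm square, 50 mm high, on a 120 mm square foot plate bolted to the table. Axes along its sides, z up.
- tally_slide (a joint): Position in m of the tally board's slide along its straight track: 0 at the zero mark (a plain line), 0.030 at the one-dot mark, 0.060 at the two-dot mark, 0.090 at the three-dot mark. Starts near 0; end stops at -0.004 and 0.098; friction about 2 N, stays where left.
- tally_grip (a point): Middle of the black upright grip on the tally slide: 18 mm across the track, 16 mm along it, 34 mm high, half-way up it lies about 49 mm above the table. The grip stands on a 30 x 20 mm steel foot 8 mm high. Axes as tally_zero.
- tally_zero (a point): Foot of the slide at the zero mark on the tally board, an aluminium slab 100 x 150 x 22 mm fixed to the table, 23.5 mm above the table. Its y axis points along the track from the zero line to the one, two and three-dot marks; z is up.
- tin_mid (a point): Bystander: middle of a closed steel paint tin, 72 mm across, 95 mm high, standing loose on the table.
- pot_mid (a point): Bystander: middle of an open white plastic pot, about 84 mm across, 85 mm high, standing loose on the table.
- brush_mid (a point): Bystander: a paintbrush about 180 mm long lying loose on the table between the stand and the tally board.
Mind the look-alikes: they are no part of the job. Of the things shaped like the part that bears tally_slide, the aluminium one is meant. Leave any green look-alike of the part that bears gauge_center alone.

How it is judged:
On the way, in this order (a step that is already met when the one before it is completed fails the run):
1. the ring gauge is wound down until it is up against the dried paint (z of gauge_center in the frame of spindle_foot below 0.0187 m), for 0.2 s.
2. then the tally slide is set to the mark for the turns it took (z of gauge_center in the frame of spindle_foot below 0.0187 m and ((value of joint tally_slide between 0.022 and 0.038 m and distance of gauge_center from where it was at the start of the episode below 0.0083 m) or (value of joint tally_slide between 0.052 and 0.068 m and distance of gauge_center from where it was at the start of the episode between 0.0067 and 0.0133 m) or (value of joint tally_slide between 0.082 and 0.098 m and distance of gauge_center from where it was at the start of the episode above 0.0117 m))), for 0.2 s.
At the end, for the whole second after the job is handed in: The gauge is still up against the dried paint (within 0.2 mm of height), and the tally slide rests within 8 mm of the mark for the number of turns the gauge took from its start, to the nearest whole turn (within 0.16 turn of a half, either neighbour counts) (all of step 2 and velocity of joint tally_slide between -0.005 and 0.005 m/s); the robot touches nothing.
It fails at once if the gauge is forced: the spindle is wrung round in its chuck, its scribed line more than 7 mm from its place (distance of scribe from where it was at the start of the episode above 0.007 m).
It fails at once if the tin is disturbed (moved more than 15 mm) (distance of tin_mid from where it was at the start of the episode above 0.015 m).
It fails at once if the pot is disturbed (moved more than 15 mm) (distance of pot_mid from where it was at the start of the episode above 0.015 m).
It fails at once if the brush is disturbed (moved more than 15 mm) (distance of brush_mid from where it was at the start of the episode above 0.015 m).
It also fails if it takes over 72 s, if anything falls off the work surface, if the arm or the gripper's body presses on something with over 40 N, if the wrist force passes 120 N, or if a joint passes its speed limit or range.

## Working session

There is one attempt and no reset: what is moved stays moved. The work goes in short steps, Python scripts to look and compute and a shell command to move; the robot and the scene stay as the last step left them, time stands still between calls to the robot, and variables do not carry over. Pictures are saved under pics/ and viewed, at most 10 in all, crops included, and the job is handed in when it is done.

```bash
mkdir -p pics
cat > h.py <<'E'
import numpy as np, cv2
from station import *
def snap(c,f=None):
    im=grab_frame(c)
    if f: cv2.imwrite('pics/'+f,im[:,:,::-1])
    return im
def ray(c,px):
    k=calibration(c); K=np.array([[k['fx'],0,k['cx']],[0,k['fy'],k['cy']],[0,0,1.]])
    d=np.array([(px[0]-k['cx'])/k['fx'],(px[1]-k['cy'])/k['fy']]); u=d.copy()
    for _ in range(20): u=d/(1+k['k1']*(u@u))
    E=np.array(k['extrinsics']); R,t=E[:3,:3],E[:3,3]
    v=R.T@np.array([u[0],u[1],1]); return -R.T@t, v/np.linalg.norm(v)
def atz(c,px,z):
    o,v=ray(c,px); return o+v*(z-o[2])/v[2]
def proj(c,P):
    k=calibration(c);E=np.array(k['extrinsics']);p=E[:3,:3]@np.array(P)+E[:3,3];u=p[:2]/p[2];u=u*(1+k['k1']*(u@u))
    return np.array([k['fx']*u[0]+k['cx'],k['fy']*u[1]+k['cy']])
def tri(obs):
    A=np.zeros((3,3));b=np.zeros(3)
    for c,px in obs:
        o,v=ray(c,px);M=np.eye(3)-np.outer(v,v);A+=M;b+=M@o
    return np.linalg.solve(A,b)
E
python3 - <<'E'
from h import *
np.set_printoptions(precision=3,suppress=True)
a=snap('scene');b=snap('top')
cv2.imwrite('pics/a.png',a[:,:,::-1]);cv2.imwrite('pics/b.png',b[:,:,::-1])
print(get_state(),tip_reach)
for c in('scene','top'):
    for q in ('gauge_center','knob_center','spindle_foot','stand_top','tally_grip','tally_zero','tin_mid','pot_mid','brush_mid','scribe'):
        print(c,q,[(np.round(d['location'],1),round(d['conf'],2)) for d in mark_of(c,q)[:4]])
E
```

```text
{'t': 0.1, 'q': array([-0.859,  0.359,  0.011, -0.   , -1.224, -0.288]), 'qd': array([ 0.   , -0.003,  0.001,  0.001, -0.   ,  0.003]), 'joint_efforts': array([ -0.   , -58.416,  29.375,   7.015,   0.01 ,  -0.   ]), 'eef_pos': array([ 0.277, -0.615,  0.214]), 'ee_rot': array([ 3.14 , -0.   , -2.718]), 'force': array([-0.24 ,  1.323, -0.604]), 'moment': array([-0.004,  0.03 , -0.022]), 'gripper_force': 0.0, 'width': 0.08764559911200974} 0.019
scene gauge_center [(array([135.7, 193.2]), 0.98), (array([121.2, 138.9]), 0.55)]
scene knob_center [(array([107.4, 145.8]), 0.57), (array([109.8, 178.3]), 0.52)]
scene spindle_foot [(array([139.3, 204.7]), 0.78), (array([124.6, 150.2]), 0.64)]
scene stand_top [(array([135.6, 205.8]), 0.87), (array([127.3, 154.6]), 0.64)]
scene tally_grip [(array([275.4, 154.2]), 0.58), (array([374.8, 226.3]), 0.54), (array([288.6, 205. ]), 0.51)]
scene tally_zero [(array([283. , 209.4]), 0.71), (array([286.3, 203.2]), 0.71), (array([372.9, 237.7]), 0.59)]
scene tin_mid [(array([189.6, 273.2]), 0.63)]
scene pot_mid [(array([297.8, 280.8]), 0.97)]
scene brush_mid 
[... 178 characters left out ...]
ay([406.7, 254.5]), 0.6), (array([385.6, 208.1]), 0.59), (array([369.8, 200.2]), 0.51), (array([360.9, 196.1]), 0.32)]
top spindle_foot [(array([363. , 196.5]), 0.63)]
top stand_top [(array([358.4, 197.9]), 0.94), (array([390. , 275.4]), 0.91), (array([310.7, 132.7]), 0.72)]
top tally_grip [(array([230.5, 201.3]), 0.64), (array([163. , 175.2]), 0.6), (array([228.4, 274.5]), 0.45)]
top tally_zero [(array([237.4, 205.8]), 0.85), (array([168.2, 174.7]), 0.76), (array([233.9, 270.5]), 0.75)]
top tin_mid [(array([311.8, 131.4]), 0.84)]
top pot_mid [(array([232.6, 126.2]), 0.88)]
top brush_mid [(array([291. , 237.8]), 0.92)]
top scribe [(array([392.3, 270.4]), 0.83), (array([368.1, 198.9]), 0.62)]
```

View pics/a.png

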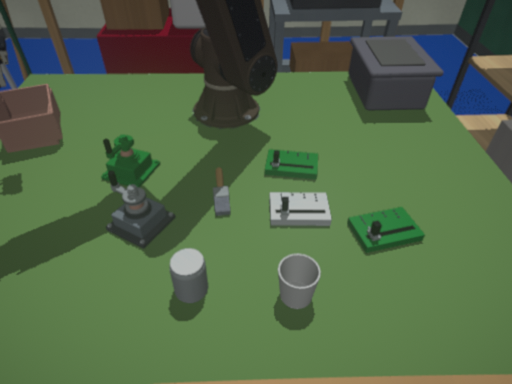

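View pics/b.png

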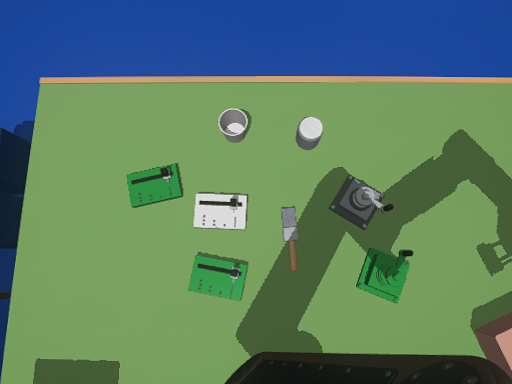

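Gauge candidates are the steel one (scene 136,193; top 364,198) and the green look-alike (scene 121,139; top 390,272). Tally boards are aluminium (scene 300,208; top 220,210) and green (scene 290,163 and 385,228; top 218,277 and 155,185). I choose the steel gauge on the grey stand and the aluminium board, and will check both in a crop.

Run:
```python
from h import *
np.set_printoptions(precision=4,suppress=True)
a=cv2.imread('pics/a.png');b=cv2.imread('pics/b.png')
A=cv2.resize(a[150:250,90:340],None,fx=3.2,fy=3.2,interpolation=2)
B=cv2.resize(b[160:240,185:425],None,fx=800/240,fy=800/240,interpolation=2)
cv2.imwrite('pics/c.png',np.vstack([A,B[:, :800]])[:600])
f=lambda n,s,t:print(n,tri([('scene',s),('top',t)]))
f('gauge',(135.7,193.2),(363.5,198.7));f('knob',(109.8,178.3),(385.6,208.1))
f('foot',(139.3,204.7),(363,196.5));f('stand',(135.6,205.8),(358.4,197.9))
f('grip',(288.6,205),(230.5,201.3));f('tzero',(286.3,203.2),(237.4,205.8))
f('tin',(189.6,273.2),(311.8,131.4));f('pot',(297.8,280.8),(232.6,126.2))
print(atz('top',(358.4,197.9),.05),atz('top',(363,196.5),.067),atz('top',(237.4,205.8),.0235),atz('top',(230.5,201.3),.049),atz('top',(291,238),.01),atz('top',(289,209),.01),atz('top',(294,269),.01))
```

```text
gauge [ 0.5429 -0.1994  0.0939]
knob [ 0.5151 -0.255   0.1165]
foot [ 0.5531 -0.2     0.0672]
stand [ 0.5518 -0.1996  0.0606]
grip [0.5425 0.1641 0.0448]
tzero [0.5311 0.1522 0.04  ]
tin [ 0.7474 -0.0645  0.0564]
pot [0.7667 0.1611 0.0477]
[ 0.5528 -0.1962  0.05  ] [ 0.5537 -0.2045  0.067 ] [0.5331 0.1463 0.0235] [0.5418 0.164  0.049 ] [ 0.4425 -0.0083  0.01  ] [ 0.5265 -0.0034  0.01  ] [ 0.3554 -0.0159  0.01  ]
```

View pics/c.png

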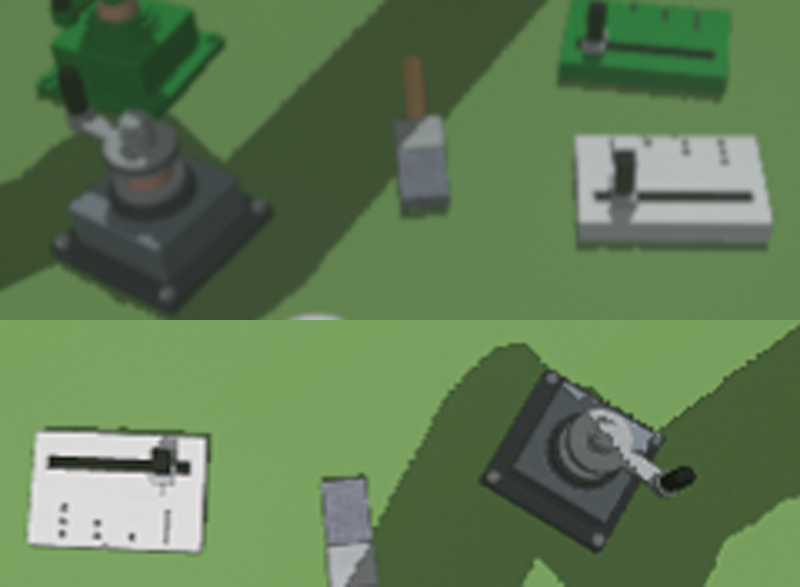

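The crop shows the steel gauge on the grey stand (knob about scene 112,178; top 389,208). The aluminium board is white, with its plain zero line on the right and dots running left (+y). Moving to hover for a wrist view.

```bash
python3 -m handwheel '[{"delta_pos":[0.6,0.9,0.1],"dr":[0,0,0]},{"delta_pos":[0.6,0.9,0.1],"dr":[0,0,0]},{"delta_pos":[0.6,0.9,0.1],"dr":[0,0,0]},{"delta_pos":[0.6,0.9,0.1],"dr":[0,0,0]},{"delta_pos":[0.6,0.9,0.1],"dr":[0,0,0]},{"delta_pos":[0.6,0.9,0.1],"dr":[0,0,0]},{"delta_pos":[0.6,0.9,0.1],"dr":[0,0,0]},{"delta_pos":[0.6,0.9,0.1],"dr":[0,0,0]},{"delta_pos":[0.6,0.9,0.1],"dr":[0,0,0]},{"delta_pos":[0.6,0.9,0.1],"dr":[0,0,0]}]' && python3 -m handwheel '[{"delta_pos":[0.6,0.9,0],"dr":[0,0,0]},{"delta_pos":[0.4,0.6,0],"dr":[0,0,0]},{"delta_pos":[0,0,0],"dr":[0,0,0]},{"delta_pos":[0,0,0],"dr":[0,0,0]}]'
python3 - <<'E'
from h import *
np.set_printoptions(precision=4,suppress=True)
im=snap('wrist','w1.png')
print(calibration('wrist'))
for q in ('gauge_center','knob_center','spindle_foot','stand_top','scribe'):
    print(q,[(np.round(d['location'],1),round(d['conf'],2)) for d in mark_of('wrist',q)[:4]])
E
```

```text
t: 2.1
eef_pos: [0.4582, -0.3441, 0.245]
ee_rot: [-3.141, 0.0, -2.718]
force: [0.3, 0.9, 0.5]
width: 0.0879
gripper_force: 0.0
t: 2.5
eef_pos: [0.4877, -0.2999, 0.2447]
ee_rot: [-3.142, -0.0, -2.717]
force: [-0.6, -0.0, 0.5]
width: 0.0877
gripper_force: 0.0
{'fx': 311.817999449655, 'fy': 311.817999449655, 'cx': 260.291984280317, 'cy': 199.90949632310839, 'k1': -0.05644639718283165, 'extrinsics': array([[-0.411 ,  0.9116,  0.0006,  0.4737],
       [ 0.8809,  0.397 ,  0.2575, -0.3493],
       [ 0.2345,  0.1064, -0.9663,  0.3369],
       [ 0.    ,  0.    ,  0.    ,  1.    ]])}
gauge_center [(array([358.3,  62.5]), 0.95), (array([312.2, 266.2]), 0.63)]
knob_center [(array([309.6, 110.8]), 0.93)]
spindle_foot [(array([312.6, 257.5]), 0.78)]
stand_top [(array([344.4,  73. ]), 0.89), (array([310.4, 250.3]), 0.77), (array([461.7, 228.8]), 0.67)]
scribe [(array([326.7,  85. ]), 0.63), (array([296.1, 250.7]), 0.59)]
```

View pics/w1.png

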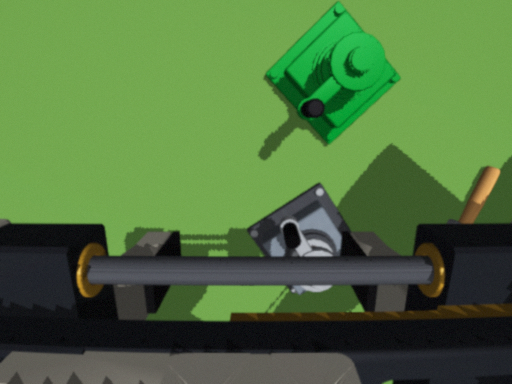

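The wrist view shows the steel gauge partly behind the gripper rod: black knob at about (291,235), ring at (320,250). The green one is at (358,62). I'll shift along the camera's down axis for a clear view.

```bash
python3 -m handwheel '[{"delta_pos":[1,0.4,0],"dr":[0,0,0]},{"delta_pos":[1,0.4,0],"dr":[0,0,0]},{"delta_pos":[1,0.4,0],"dr":[0,0,0]},{"delta_pos":[0.5,0.2,0],"dr":[0,0,0]},{"delta_pos":[0,0,0],"dr":[0,0,0]},{"delta_pos":[0,0,0],"dr":[0,0,0]}]'
python3 - <<'E'
from h import *
np.set_printoptions(precision=4,suppress=True)
print([atz('wrist',p,.122) for p in []])
im=snap('wrist','w2.png')
cv2.imwrite('pics/w2c.png',cv2.resize(im[40:260,180:440,::-1],None,fx=2.6,fy=2.6,interpolation=2))
for q in ('gauge_center','knob_center','spindle_foot','stand_top','scribe'):
    r=mark_of('wrist',q)[:4]
    z=dict(gauge_center=.094,knob_center=.122,spindle_foot=.067,stand_top=.05,scribe=.067)[q]
    print(q,[(np.round(d['location'],1),round(d['conf'],2),atz('wrist',d['location'],z)) for d in r])
E
```

```text
t: 3.4
eef_pos: [0.5921, -0.2585, 0.2442]
ee_rot: [3.141, -0.001, -2.718]
force: [-0.6, 0.4, -0.0]
width: 0.0877
gripper_force: 0.0
[]
gauge_center [(array([324.3, 170.9]), 0.66, array([ 0.5498, -0.2039,  0.094 ])), (array([322.5, 166.8]), 0.61, array([ 0.5467, -0.2076,  0.094 ]))]
knob_center [(array([298.2, 122.6]), 0.77, array([ 0.5178, -0.2535,  0.122 ]))]
spindle_foot [(array([320.8, 167.7]), 0.96, array([ 0.5502, -0.2022,  0.067 ]))]
stand_top [(array([318. , 160.6]), 0.72, array([ 0.5453, -0.2048,  0.05  ]))]
scribe [(array([304.8, 160. ]), 0.61, array([ 0.5501, -0.2224,  0.067 ]))]
```

View pics/w2c.png

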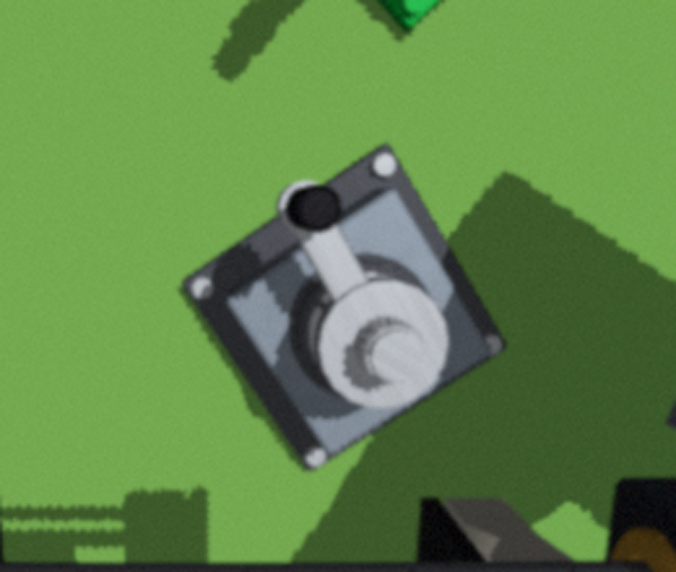

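The crop shows the knob top at crop (314,208), ring centre (384,343), spindle top about (401,356), and bolts at (384,164), (201,288), (494,345), (315,457).

Run:
```python
from h import *
np.set_printoptions(precision=4,suppress=True)
P=lambda p:(180+p[0]/2.6,40+p[1]/2.6)
b=np.mean([atz('wrist',P(p),.012) for p in [(384,164),(201,288),(494,345),(315,457)]],0)
s=atz('wrist',P((401,356)),.122)
print('bolts',b,'spindle',s)
ax=(b+s)/2
for p,dz in (((384,343),.007),((314,208),.047)):
    for z in (.089,.094,.099): print(z,atz('wrist',P(p),z+dz))
for rim in ((320,343),(448,343)): print(atz('wrist',P(rim),.101))
print(atz('top',(389,208),.122),atz('top',(366,197),.122))
```

```text
bolts [ 0.5506 -0.2     0.012 ] spindle [ 0.5495 -0.1996  0.122 ]
0.089 [ 0.5496 -0.2006  0.096 ]
0.094 [ 0.5492 -0.2019  0.101 ]
0.099 [ 0.5489 -0.2033  0.106 ]
0.089 [ 0.5157 -0.2539  0.136 ]
0.094 [ 0.5159 -0.2545  0.141 ]
0.099 [ 0.5161 -0.2551  0.146 ]
[ 0.5596 -0.2249  0.101 ]
[ 0.5388 -0.1788  0.101 ]
[ 0.5133 -0.2549  0.122 ] [ 0.5421 -0.1967  0.122 ]
```

```bash
python3 -m handwheel '[{"delta_pos":[-0.85,0.05,0],"dr":[0,0,0]},{"delta_pos":[-0.85,0.06,0],"dr":[0,0,0]},{"delta_pos":[-0.83,0.06,0],"dr":[0,0,0]},{"delta_pos":[0,0,-0.6],"dr":[0,0,0]},{"delta_pos":[0,0,-0.9],"dr":[0,0,0]},{"delta_pos":[0,0,-0.9],"dr":[0,0,0]},{"delta_pos":[0,0,-0.9],"dr":[0,0,0]},{"delta_pos":[0,0,-0.57],"dr":[0,0,0]},{"delta_pos":[0,0,0],"dr":[0,0,0]},{"delta_pos":[0,0,0],"dr":[0,0,0]}]' && python3 -m handwheel '[{"delta_pos":[0,0,0],"dr":[0,0,0]},{"delta_pos":[0,0,0],"dr":[0,0,0]},{"delta_pos":[0,0,0],"dr":[0,0,0]},{"delta_pos":[0,0,0],"dr":[0,0,0]},{"delta_pos":[0,0,0],"dr":[0,0,0]},{"delta_pos":[0,0,0],"dr":[0,0,0]},{"delta_pos":[0,0,0],"dr":[0,0,0]},{"delta_pos":[0,0,0],"dr":[0,0,0]}]' 1 15
```

```text
t: 4.7
eef_pos: [0.5168, -0.2535, 0.1292]
ee_rot: [-3.141, -0.0, -2.718]
force: [-0.4, 0.3, -0.1]
width: 0.0879
gripper_force: 0.0
t: 5.5
eef_pos: [0.5166, -0.2532, 0.1285]
ee_rot: [3.142, -0.0, -2.718]
force: [0.2, -0.4, -1.2]
width: 0.0295
gripper_force: 0.0
```

```bash
python3 -m handwheel '[{"delta_pos":[0,0,0],"dr":[0,0,0]},{"delta_pos":[0,0,0],"dr":[0,0,0]},{"delta_pos":[0,0,0],"dr":[0,0,0]},{"delta_pos":[0,0,0],"dr":[0,0,0]}]'
cat > plan.py <<'E'
import sys; from h import *
C=np.array([float(v) for v in sys.argv[1:3]]);n=int(sys.argv[3]);step=float(sys.argv[4]);r=float(sys.argv[5])
p=get_state()['eef_pos'];v=p[:2]-C;a=np.arctan2(v[1],v[0]);print('ang',np.degrees(a),'r',np.hypot(*v),'z',p[2])
q=C+r*np.array([np.cos(a),np.sin(a)])  # start on circle at the measured angle
for i in range(1,n+1):
    b=a-np.radians(step*i);w=C+r*np.array([np.cos(b),np.sin(b)]);print(np.round((w-q)/.03,2),end=' ');q=w
E
python3 plan.py 0.55 -0.2 18 10 .062
```

```text
t: 5.9
eef_pos: [0.5166, -0.2532, 0.1285]
ee_rot: [3.142, -0.0, -2.718]
force: [-0.5, 0.4, -0.7]
width: 0.0017
gripper_force: 0.0
ang -122.09982944056138 r 0.06276855395038199 z 0.1285439000819649
[-0.29  0.22] [-0.25  0.26] [-0.2  0.3] [-0.14  0.33] [-0.08  0.35] [-0.02  0.36] [0.04 0.36] [0.11 0.34] [0.16 0.32] [0.22 0.29] [0.26 0.25] [0.3 0.2] [0.33 0.14] [0.35 0.08] [0.36 0.02] [ 0.36 -0.04] [ 0.34 -0.11] [ 0.32 -0.16]
```

The gripper closed to nothing, so I need to look.

Run:
```python
from h import *
np.set_printoptions(precision=4,suppress=True)
a=snap('scene');w=snap('wrist');t=snap('top')
A=cv2.resize(a[140:250,70:200],None,fx=3,fy=3,interpolation=2);T=cv2.resize(t[150:260,310:440],None,fx=3,fy=3,interpolation=2)
W=cv2.resize(w,(360,270));
print(mark_of('top','knob_center'),mark_of('scene','knob_center'))
top=np.hstack([A,T]);bot=np.zeros((270,top.shape[1],3),np.uint8);bot[:,:360]=W
cv2.imwrite('pics/d.png',np.vstack([top,bot])[:600,:,::-1])
print(proj('scene',[.5166,-.2532,.1285]),proj('top',[.5166,-.2532,.1285]))
```

```text
[] [{'location': [112.8, 175.2], 'conf': 0.57}]
[112.1896 175.2358] [389.1439 206.3671]
```

View pics/d.png

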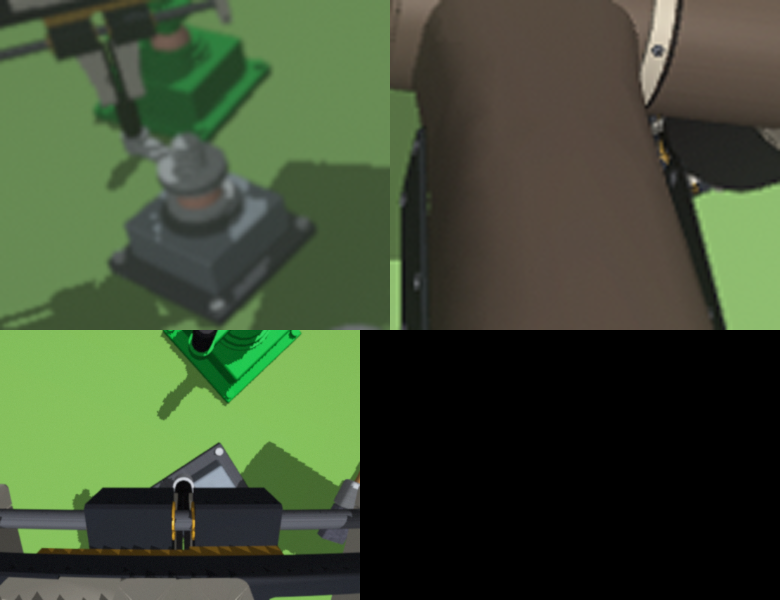

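Run:
```python
from h import *
s=get_state();print(s['width'],s['gripper_force'],s['force'],s['eef_pos'])
w=snap('wrist');a=snap('scene')
W=cv2.resize(w[190:320,190:330],None,fx=4,fy=4,interpolation=2);A=cv2.resize(a[135:200,90:140],None,fx=5,fy=8,interpolation=2)
cv2.imwrite('pics/e.png',np.hstack([W,A])[:,:800,::-1])
```

```text
0.0004240652408580154 0.0 [-0.24948228 -0.29159242  0.59655397] [ 0.51663778 -0.25317241  0.12856592]
```

View pics/e.png

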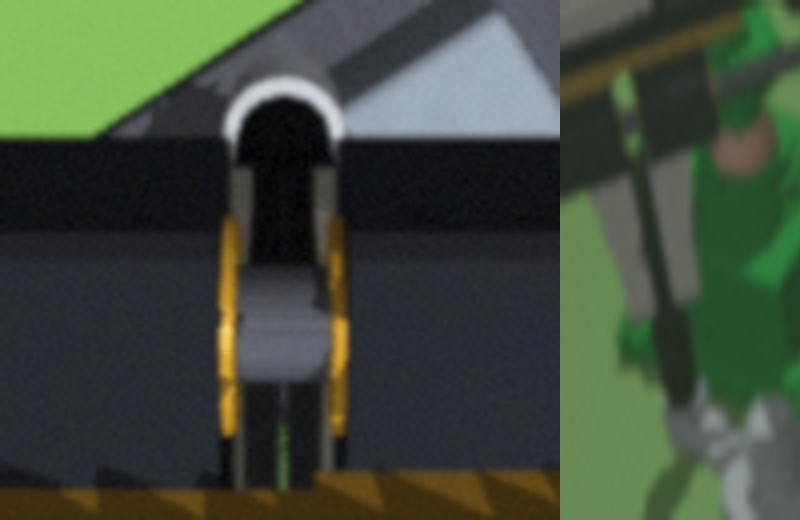

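The close crop shows the black pin seemingly between the two fingers, with the white boss ring above it at crop (283,110), although the width reads 0. I'll compare projections and test with a small tangential nudge.

```bash
cat > t.py <<'E'
from h import *
np.set_printoptions(precision=4,suppress=True)
s=get_state();p=s['eef_pos'];print(s['width'],s['force'],p)
w=snap('wrist');c=lambda x:(x-np.array([190,190]))*4
for d in (-.019,0,.02): print(d,c(proj('wrist',p+[0,0,d])))
g=w[190:320,190:330].astype(float); m=(g.min(2)>190)&(g.max(2)-g.min(2)<25); ys,xs=np.nonzero(m); k=ys<50; print('white',xs[k].mean()*4,ys[k].mean()*4,k.sum())
E
python3 t.py; python3 -m handwheel '[{"delta_pos":[-0.14,0.12,0],"dr":[0,0,0]},{"delta_pos":[-0.14,0.12,0],"dr":[0,0,0]},{"delta_pos":[0,0,0],"dr":[0,0,0]}]'; python3 t.py
```

```text
0.00048450251976486823 [-0.0802  0.4066 -0.9537] [ 0.5167 -0.2532  0.1286]
-0.019 [278.9964 157.0316]
0 [278.8605 202.1351]
0.02 [278.6852 260.4492]
white 286.61538461538464 98.56410256410257 78
t: 6.6
eef_pos: [0.5075, -0.2455, 0.1286]
ee_rot: [3.141, -0.0, -2.718]
force: [-0.0, -0.0, -0.3]
width: 0.0004
gripper_force: 0.0
0.0004159845771859196 [-0.0181 -0.0221 -0.3339] [ 0.5075 -0.2455  0.1286]
-0.019 [281.2986 154.9259]
0 [281.3835 199.8271]
0.02 [281.4933 257.8771]
white 226.73684210526315 121.47368421052632 57
```

Run:
```python
from h import *
w=snap('wrist');a=snap('scene')
W=cv2.resize(w[170:320,180:340],None,fx=3.2,fy=3.2,interpolation=2);A=cv2.resize(a[130:210,85:145],None,fx=4.66,fy=6,interpolation=2)
cv2.imwrite('pics/f.png',np.hstack([W,A])[:,:,::-1])
print(W.shape,A.shape)
print(proj('scene',get_state()['eef_pos']), proj('scene',get_state()['eef_pos']-[0,0,.019]))
```

```text
(480, 512, 3) (480, 280, 3)
[116.1559593  172.85503802] [118.02422328 179.02960161]
```

View pics/f.png

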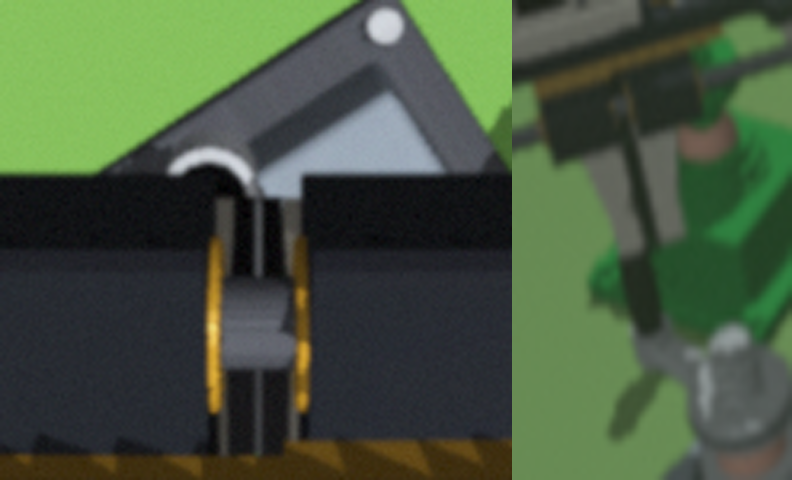

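Run:
```python
from h import *
np.set_printoptions(precision=4,suppress=True)
for z in (.095,.1,.105): print(z,atz('wrist',(180+213/3.2,170+188/3.2),z), atz('wrist',(190+283/4,190+122/4),z)+[.0092,-.0077,0])
print('bolt',atz('wrist',(180+386/3.2,170+27/3.2),.012))
for z in (.012,):
  P=lambda p:(180+p[0]/2.6,40+p[1]/2.6)
  # first view bolts: camera pose then = now shifted
  d=np.array([.5921,-.2585,.2442])-get_state()['eef_pos']
  k=[(384,164),(201,288),(494,345),(315,457)]
  for p in k:
    o,v=ray('wrist',P(p));o=o+d;print(o+v*(z-o[2])/v[2])
  for nm,p,z in (('boss',(307,207),.1),('top',(314,208),.137)):
    o,v=ray('wrist',P(p));o=o+d;print(nm,o+v*(z-o[2])/v[2])
```

```text
0.095 [ 0.5168 -0.2522  0.095 ] [ 0.5164 -0.2534  0.095 ]
0.1 [ 0.515  -0.2527  0.1   ] [ 0.5149 -0.2541  0.1   ]
0.105 [ 0.5132 -0.2533  0.105 ] [ 0.5133 -0.2548  0.105 ]
bolt [ 0.4796 -0.217   0.012 ]
[ 0.4779 -0.2176  0.012 ]
[ 0.568  -0.2731  0.012 ]
[ 0.5329 -0.1264  0.012 ]
[ 0.6235 -0.1831  0.012 ]
boss [ 0.515  -0.2522  0.1   ]
top [ 0.5158 -0.254   0.137 ]
```

Run:
```python
from h import *
np.set_printoptions(precision=1,suppress=True)
for z in (.09,.098,.117,.136,.145):
  q=proj('scene',[.516,-.253,z]);print(z,q,(q-[85,130])*[4.66,6]+[512,0])
p=get_state()['eef_pos']
for z in (.1095,.1285,.15,.175):
  q=proj('scene',[p[0],p[1],z]);print('f',z,q,(q-[85,130])*[4.66,6]+[512,0])
q=proj('scene',[.516,-.253,.117]); print(calibration('scene')['extrinsics'], -np.array(calibration('scene')['extrinsics'])[:3,:3].T@np.array(calibration('scene')['extrinsics'])[:3,3])
```

```text
0.09 [116.2 187.4] [657.4 344.5]
0.098 [115.4 184.9] [653.7 329.5]
0.117 [113.5 178.8] [644.9 293. ]
0.136 [111.6 172.6] [635.8 255.5]
0.145 [110.6 169.6] [631.4 237.3]
f 0.1095 [118.1 179.1] [666.  294.7]
f 0.1285 [116.2 172.9] [657.3 257.7]
f 0.15 [114.  165.7] [647.1 214.5]
f 0.175 [111.4 157.1] [634.9 162.5]
[[ 0.   1.   0.  -0.1]
 [ 0.7 -0.  -0.7 -0.3]
 [-0.7  0.  -0.7  1.4]
 [ 0.   0.   0.   1. ]] [1.2 0.1 0.7]
```

The knob spans z 0.098–0.136 in the scene view, but the fingertips end around its top, so the jaws shut just above it. I'll go back over it, open part-way, descend 15 mm more and close.

```bash
python3 -m handwheel '[{"delta_pos":[0.28,-0.24,0],"dr":[0,0,0]},{"delta_pos":[0,0,0],"dr":[0,0,0]},{"delta_pos":[0,0,0],"dr":[0,0,0]},{"delta_pos":[0,0,0],"dr":[0,0,0]},{"delta_pos":[0,0,0],"dr":[0,0,0]},{"delta_pos":[0,0,0],"dr":[0,0,0]},{"delta_pos":[0,0,0],"dr":[0,0,0]},{"delta_pos":[0,0,0],"dr":[0,0,0]}]' -0.14 15 && python3 -m handwheel '[{"delta_pos":[0,0,-0.25],"dr":[0,0,0]},{"delta_pos":[0,0,-0.25],"dr":[0,0,0]},{"delta_pos":[0,0,0],"dr":[0,0,0]}]' && python3 -c "
from h import *
w=snap('wrist');a=snap('scene')
W=cv2.resize(w[150:320,170:340],None,fx=2.8,fy=2.8,interpolation=2);A=cv2.resize(a[130:210,85:145],None,fx=4.66,fy=5.95,interpolation=2)
cv2.imwrite('pics/g.png',np.hstack([W,A])[:,:,::-1])"
```

```text
t: 7.55
eef_pos: [0.5166, -0.2531, 0.1286]
ee_rot: [-3.142, 0.0, -2.718]
force: [0.5, -0.4, -0.1]
width: 0.0496
gripper_force: 0.0
t: 7.85
eef_pos: [0.5157, -0.2529, 0.1119]
ee_rot: [3.14, -0.002, -2.718]
force: [0.4, -0.0, 0.2]
width: 0.0498
gripper_force: 0.0
```

View pics/g.png

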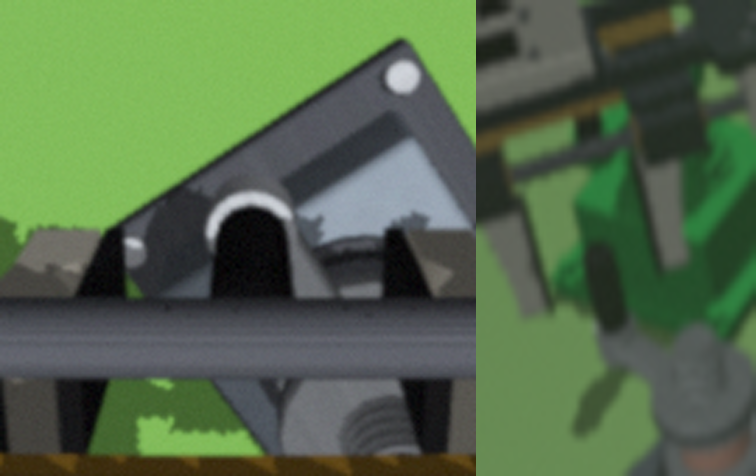

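The fingers now straddle the knob with their tips at its mid-height, about 24 mm higher than reported. Going 8 mm lower and closing.

```bash
python3 -m handwheel '[{"delta_pos":[0.02,0,-0.27],"dr":[0,0,0]},{"delta_pos":[0,0,0],"dr":[0,0,0]},{"delta_pos":[0,0,0],"dr":[0,0,0]},{"delta_pos":[0,0,0],"dr":[0,0,0]},{"delta_pos":[0,0,0],"dr":[0,0,0]},{"delta_pos":[0,0,0],"dr":[0,0,0]},{"delta_pos":[0,0,0],"dr":[0,0,0]},{"delta_pos":[0,0,0],"dr":[0,0,0]},{"delta_pos":[0,0,0],"dr":[0,0,0]}]' 1 15 ; python3 plan.py 0.55 -0.2 12 10 .062
```

```text
t: 8.85
eef_pos: [0.5173, -0.2532, 0.1055]
ee_rot: [-3.142, 0.0, -2.718]
force: [-0.6, 1.1, -0.4]
width: 0.0153
gripper_force: 15.0
ang -121.5855656535837 r 0.062400874326259036 z 0.10553287558396399
[-0.29  0.21] [-0.25  0.26] [-0.2  0.3] [-0.14  0.33] [-0.08  0.35] [-0.02  0.36] [0.04 0.36] [0.1  0.35] [0.16 0.32] [0.21 0.29] [0.26 0.25] [0.3 0.2]
```

The knob is held (width 15.3 mm, start angle -121.6°). I'll write a force check that stops the chain, then wind the first part.

```bash
cat > ck.py <<'E'
import sys; from station import get_state; import numpy as np
s=get_state();v=s['eef_pos'][:2]-[.55,-.2];a=np.arctan2(v[1],v[0]);F=s['force']
t=np.array([-np.sin(a),np.cos(a)]);T=F[:2]@t;R=F[:2]@v/np.hypot(*v)
print('t %.1f ang %.1f r %.4f z %.4f resist %.1f radial %.1f fz %.1f w %.4f'%(s['t'],np.degrees(a),np.hypot(*v),s['eef_pos'][2],T,R,F[2],s['width']))
sys.exit(T>float(sys.argv[1]))
E
python3 -m handwheel '[{"delta_pos":[-0.29,0.21,-0.005],"dr":[0,0,0]},{"delta_pos":[-0.25,0.26,-0.005],"dr":[0,0,0]},{"delta_pos":[-0.2,0.3,-0.005],"dr":[0,0,0]}]'>/dev/null; python3 ck.py 6 && python3 -m handwheel '[{"delta_pos":[-0.14,0.33,-0.005],"dr":[0,0,0]},{"delta_pos":[-0.08,0.35,-0.005],"dr":[0,0,0]},{"delta_pos":[-0.02,0.36,-0.005],"dr":[0,0,0]}]' >/dev/null; python3 ck.py 6 && python3 -m handwheel '[{"delta_pos":[0.04,0.36,-0.005],"dr":[0,0,0]},{"delta_pos":[0.1,0.35,-0.005],"dr":[0,0,0]},{"delta_pos":[0.16,0.32,-0.005],"dr":[0,0,0]}]'>/dev/null; python3 ck.py 6; python3 plan.py 0.55 -0.2 20 10 .062
```

```text
t 9.2 ang -151.8 r 0.0617 z 0.1053 resist 1.9 radial -7.7 fz -4.2 w 0.0155
t 9.2 ang -151.8 r 0.0617 z 0.1053 resist 1.9 radial -7.7 fz -4.2 w 0.0155
t 9.2 ang -151.8 r 0.0617 z 0.1053 resist 1.9 radial -7.7 fz -4.2 w 0.0155
ang -151.7504218725826 r 0.06167589165418069 z 0.10526723580264657
[-0.14  0.33] [-0.08  0.35] [-0.02  0.36] [0.04 0.36] [0.1  0.34] [0.16 0.32] [0.22 0.29] [0.26 0.25] [0.3 0.2] [0.33 0.14] [0.35 0.08] [0.36 0.02] [ 0.36 -0.04] [ 0.34 -0.1 ] [ 0.32 -0.16] [ 0.29 -0.22] [ 0.25 -0.26] [ 0.2 -0.3] [ 0.14 -0.33] [ 0.08 -0.35] False
False
False
```

```bash
sed -i 's/sys.exit(T>float(sys.argv\[1\]))/sys.exit(int(T>float(sys.argv[1])))/' ck.py
python3 -m handwheel '[{"delta_pos":[-0.11,0.34,-0.01],"dr":[0,0,0]},{"delta_pos":[-0.08,0.35,-0.01],"dr":[0,0,0]},{"delta_pos":[-0.02,0.36,-0.01],"dr":[0,0,0]}]' >/dev/null; python3 ck.py 6 && python3 -m handwheel '[{"delta_pos":[0.07,0.36,-0.01],"dr":[0,0,0]},{"delta_pos":[0.1,0.34,-0.01],"dr":[0,0,0]},{"delta_pos":[0.16,0.32,-0.01],"dr":[0,0,0]}]'>/dev/null; python3 ck.py 6; python3 plan.py 0.55 -0.2 15 10 .062
```

```text
t 9.4 ang 178.0 r 0.0607 z 0.1046 resist 2.3 radial -6.7 fz -2.7 w 0.0156
t 9.8 ang 147.4 r 0.0604 z 0.1037 resist 2.1 radial -5.8 fz 2.0 w 0.0150
ang 147.42373108596183 r 0.06043711709865489 z 0.10370671924846793
[0.22 0.29] [0.27 0.24] [0.3  0.19] [0.33 0.14] [0.35 0.08] [0.36 0.02] [ 0.36 -0.05] [ 0.34 -0.11] [ 0.32 -0.17] [ 0.29 -0.22] [ 0.24 -0.27] [ 0.19 -0.3 ] [ 0.14 -0.33] [ 0.08 -0.35] [ 0.02 -0.36]
```

```bash
python3 -m handwheel '[{"delta_pos":[0.25,0.27,-0.003],"dr":[0,0,0]},{"delta_pos":[0.27,0.24,-0.003],"dr":[0,0,0]},{"delta_pos":[0.30,0.19,-0.003],"dr":[0,0,0]}]' >/dev/null; python3 ck.py 6 && python3 -m handwheel '[{"delta_pos":[0.33,0.14,-0.005],"dr":[0,0,0]},{"delta_pos":[0.35,0.08,-0.005],"dr":[0,0,0]},{"delta_pos":[0.36,0.02,-0.005],"dr":[0,0,0]}]'>/dev/null; python3 ck.py 6; python3 plan.py 0.55 -0.2 15 10 .062
```

```text
t 10.1 ang 117.0 r 0.0605 z 0.1030 resist 1.8 radial 1.2 fz 6.3 w 0.0152
t 10.3 ang 86.1 r 0.0613 z 0.1025 resist 1.6 radial -0.9 fz 7.0 w 0.0153
ang 86.10483398478908 r 0.061260193839638134 z 0.10253770372980342
[ 0.36 -0.06] [ 0.34 -0.12] [ 0.32 -0.17] [ 0.28 -0.23] [ 0.24 -0.27] [ 0.19 -0.31] [ 0.13 -0.34] [ 0.07 -0.35] [ 0.01 -0.36] [-0.06 -0.36] [-0.12 -0.34] [-0.17 -0.32] [-0.23 -0.28] [-0.27 -0.24] [-0.31 -0.19]
```

```bash
python3 -m handwheel '[{"delta_pos":[0.36,-0.06,0.01],"dr":[0,0,0]},{"delta_pos":[0.34,-0.12,0.01],"dr":[0,0,0]},{"delta_pos":[0.32,-0.17,0.01],"dr":[0,0,0]}]' >/dev/null; python3 ck.py 6 && python3 -m handwheel '[{"delta_pos":[0.28,-0.23,-0.005],"dr":[0,0,0]},{"delta_pos":[0.24,-0.27,-0.005],"dr":[0,0,0]},{"delta_pos":[0.19,-0.31,-0.005],"dr":[0,0,0]}]'>/dev/null; python3 ck.py 6; python3 plan.py 0.55 -0.2 15 10 .062
```

```text
t 10.7 ang 55.3 r 0.0618 z 0.1030 resist 1.8 radial 2.0 fz 2.0 w 0.0151
t 10.9 ang 23.8 r 0.0629 z 0.1028 resist 0.9 radial 3.6 fz 2.4 w 0.0155
ang 23.810787652326596 r 0.06293645084025935 z 0.10280567111550813
[ 0.12 -0.34] [ 0.06 -0.36] [-0.01 -0.36] [-0.07 -0.35] [-0.13 -0.34] [-0.19 -0.31] [-0.24 -0.27] [-0.28 -0.23] [-0.32 -0.17] [-0.34 -0.12] [-0.36 -0.06] [-0.36  0.01] [-0.35  0.07] [-0.34  0.13] [-0.31  0.19]
```

```bash
sed -i 's/\[.55,-.2\]/[.552,-.2]/' ck.py; python3 ck.py 6; python3 plan.py 0.552 -0.2 12 10 .062; python3 plan.py 0.552 -0.2 36 10 .062 | tail -1 | tr ']' '\n' | awk '{n++} END{print n}'
```

```text
t 10.9 ang 24.6 r 0.0611 z 0.1028 resist 0.9 radial 3.6 fz 2.4 w 0.0155
ang 24.56782320966408 r 0.06111201779807922 z 0.10280567111550813
[ 0.12 -0.34] [ 0.06 -0.36] [-0.   -0.36] [-0.07 -0.35] [-0.13 -0.34] [-0.18 -0.31] [-0.23 -0.27] [-0.28 -0.23] [-0.31 -0.18] [-0.34 -0.12] [-0.36 -0.06] [-0.36  0.  ] 37
```

```bash
H="python3 -m handwheel"
$H '[{"delta_pos":[0.14,-0.33,-0.005],"dr":[0,0,0]}]' >/dev/null; python3 ck.py 4.5 && $H '[{"delta_pos":[0.06,-0.36,-0.005],"dr":[0,0,0]}]' >/dev/null; python3 ck.py 4.5 && $H '[{"delta_pos":[0,-0.36,-0.005],"dr":[0,0,0]}]' >/dev/null; python3 ck.py 4.5 && $H '[{"delta_pos":[-0.07,-0.35,-0.005],"dr":[0,0,0]}]' >/dev/null; python3 ck.py 4.5 && $H '[{"delta_pos":[-0.13,-0.34,-0.005],"dr":[0,0,0]}]' >/dev/null; python3 ck.py 4.5 && $H '[{"delta_pos":[-0.18,-0.31,-0.005],"dr":[0,0,0]}]' >/dev/null; python3 ck.py 4.5; python3 plan.py 0.552 -0.2 12 10 .062
```

```text
t 11.1 ang 14.2 r 0.0614 z 0.1026 resist 1.8 radial 3.3 fz 1.5 w 0.0154
t 11.2 ang 3.7 r 0.0615 z 0.1026 resist 2.3 radial 4.2 fz 0.6 w 0.0157
t 11.2 ang -6.7 r 0.0617 z 0.1025 resist 1.7 radial 4.0 fz 1.2 w 0.0151
t 11.3 ang -16.8 r 0.0619 z 0.1025 resist 1.9 radial 3.9 fz 2.0 w 0.0157
t 11.4 ang -27.1 r 0.0622 z 0.1025 resist 1.6 radial 4.8 fz 0.1 w 0.0155
t 11.6 ang -37.3 r 0.0624 z 0.1023 resist 1.8 radial 5.4 fz 0.5 w 0.0154
ang -37.282080280244415 r 0.062416390803855484 z 0.10226824207471279
[-0.24 -0.27] [-0.28 -0.22] [-0.32 -0.17] [-0.34 -0.11] [-0.36 -0.05] [-0.36  0.01] [-0.35  0.08] [-0.33  0.14] [-0.3   0.19] [-0.27  0.24] [-0.22  0.28] [-0.17  0.32]
```

```bash
H="python3 -m handwheel"; c="python3 ck.py 4.5"
$H '[{"delta_pos":[-0.21,-0.29,-0.005],"dr":[0,0,0]}]' >/dev/null && $c && $H '[{"delta_pos":[-0.28,-0.23,-0.005],"dr":[0,0,0]}]' >/dev/null && $c && $H '[{"delta_pos":[-0.32,-0.18,-0.005],"dr":[0,0,0]}]' >/dev/null && $c && $H '[{"delta_pos":[-0.34,-0.12,-0.005],"dr":[0,0,0]}]' >/dev/null && $c && $H '[{"delta_pos":[-0.36,-0.05,-0.005],"dr":[0,0,0]}]' >/dev/null && $c && $H '[{"delta_pos":[-0.36,0.01,-0.005],"dr":[0,0,0]}]' >/dev/null && $c && $H '[{"delta_pos":[-0.35,0.08,-0.005],"dr":[0,0,0]}]' >/dev/null && $c && $H '[{"delta_pos":[-0.33,0.14,-0.005],"dr":[0,0,0]}]' >/dev/null && $c;  python3 plan.py 0.552 -0.201 12 10 .062
```

```text
t 11.7 ang -47.5 r 0.0629 z 0.1019 resist 1.7 radial 0.9 fz 0.7 w 0.0154
t 11.8 ang -57.6 r 0.0630 z 0.1017 resist 1.1 radial 3.4 fz 0.9 w 0.0157
t 11.8 ang -67.7 r 0.0631 z 0.1016 resist 2.5 radial 3.6 fz 1.6 w 0.0154
t 11.9 ang -77.8 r 0.0632 z 0.1015 resist 1.5 radial 3.8 fz 0.4 w 0.0154
t 12.1 ang -87.9 r 0.0632 z 0.1014 resist 2.5 radial 3.9 fz 1.4 w 0.0156
t 12.2 ang -98.1 r 0.0634 z 0.1011 resist 1.9 radial 3.1 fz 1.2 w 0.0154
t 12.2 ang -108.1 r 0.0633 z 0.1009 resist 2.4 radial 4.2 fz 0.9 w 0.0155
t 12.3 ang -118.2 r 0.0633 z 0.1007 resist 1.8 radial 3.0 fz 1.8 w 0.0156
ang -118.64198699009697 r 0.06239281400460133 z 0.10074107355793534
[-0.3  0.2] [-0.26  0.25] [-0.21  0.29] [-0.16  0.32] [-0.1   0.35] [-0.04  0.36] [0.02 0.36] [0.08 0.35] [0.14 0.33] [0.2 0.3] [0.25 0.26] [0.29 0.21]
```

```bash
H="python3 -m handwheel"; c="python3 ck.py 4.5"
$H '[{"delta_pos":[-0.3,0.2,-0.005],"dr":[0,0,0]}]' >/dev/null && $c && $H '[{"delta_pos":[-0.26,0.25,-0.005],"dr":[0,0,0]}]' >/dev/null && $c && $H '[{"delta_pos":[-0.21,0.29,-0.005],"dr":[0,0,0]}]' >/dev/null && $c && $H '[{"delta_pos":[-0.16,0.32,-0.005],"dr":[0,0,0]}]' >/dev/null && $c && $H '[{"delta_pos":[-0.1,0.35,-0.005],"dr":[0,0,0]}]' >/dev/null && $c && $H '[{"delta_pos":[-0.04,0.36,-0.005],"dr":[0,0,0]}]' >/dev/null && $c && $H '[{"delta_pos":[0.02,0.36,-0.005],"dr":[0,0,0]}]' >/dev/null && $c && $H '[{"delta_pos":[0.08,0.35,-0.005],"dr":[0,0,0]}]' >/dev/null && $c && $H '[{"delta_pos":[0.14,0.33,-0.005],"dr":[0,0,0]}]' >/dev/null && $c && $H '[{"delta_pos":[0.2,0.3,-0.005],"dr":[0,0,0]}]' >/dev/null && $c;  python3 plan.py 0.552 -0.201 12 10 .062
```

```text
t 12.4 ang -128.3 r 0.0632 z 0.1005 resist 1.3 radial 3.7 fz 2.8 w 0.0154
t 12.6 ang -138.4 r 0.0631 z 0.1003 resist 1.4 radial 3.4 fz 2.3 w 0.0151
t 12.7 ang -148.4 r 0.0629 z 0.1001 resist 1.4 radial 4.4 fz 3.6 w 0.0154
t 12.8 ang -158.4 r 0.0628 z 0.0999 resist 2.3 radial 2.3 fz 3.4 w 0.0158
t 12.8 ang -168.5 r 0.0625 z 0.0997 resist 0.9 radial 4.3 fz 4.3 w 0.0156
t 12.9 ang -178.7 r 0.0623 z 0.0995 resist 2.2 radial 3.1 fz 3.6 w 0.0155
t 13.1 ang 171.1 r 0.0621 z 0.0994 resist 2.3 radial 4.0 fz 3.9 w 0.0155
t 13.2 ang 160.9 r 0.0618 z 0.0993 resist 1.8 radial 3.7 fz 3.8 w 0.0154
t 13.2 ang 150.5 r 0.0615 z 0.0992 resist 1.7 radial 2.6 fz 3.6 w 0.0154
t 13.3 ang 140.1 r 0.0613 z 0.0991 resist 1.9 radial 1.7 fz 3.2 w 0.0154
ang 139.37112355246262 r 0.06191232198619857 z 0.09908753139195436
[0.26 0.25] [0.3 0.2] [0.33 0.15] [0.35 0.09] [0.36 0.03] [ 0.36 -0.04] [ 0.35 -0.1 ] [ 0.32 -0.16] [ 0.29 -0.21] [ 0.25 -0.26] [ 0.2 -0.3] [ 0.15 -0.33]
```

```bash
H="python3 -m handwheel"; c="python3 ck.py 4.5"
$H '[{"delta_pos":[0.26,0.25,0.005],"dr":[0,0,0]}]' >/dev/null && $c && $H '[{"delta_pos":[0.3,0.2,0.005],"dr":[0,0,0]}]' >/dev/null && $c && $H '[{"delta_pos":[0.33,0.15,-0.005],"dr":[0,0,0]}]' >/dev/null && $c && $H '[{"delta_pos":[0.35,0.09,-0.005],"dr":[0,0,0]}]' >/dev/null && $c && $H '[{"delta_pos":[0.36,0.03,-0.005],"dr":[0,0,0]}]' >/dev/null && $c && $H '[{"delta_pos":[0.36,-0.04,-0.005],"dr":[0,0,0]}]' >/dev/null && $c && $H '[{"delta_pos":[0.35,-0.1,-0.005],"dr":[0,0,0]}]' >/dev/null && $c && $H '[{"delta_pos":[0.33,-0.15,-0.005],"dr":[0,0,0]}]' >/dev/null && $c && $H '[{"delta_pos":[0.3,-0.2,-0.005],"dr":[0,0,0]}]' >/dev/null && $c && $H '[{"delta_pos":[0.26,-0.25,-0.005],"dr":[0,0,0]}]' >/dev/null && $c;  python3 plan.py 0.552 -0.201 12 10 .062
```

```text
t 13.4 ang 129.7 r 0.0609 z 0.0992 resist 2.9 radial 3.2 fz 2.2 w 0.0154
t 13.6 ang 119.2 r 0.0607 z 0.0992 resist 2.8 radial 3.9 fz 1.3 w 0.0155
t 13.7 ang 108.5 r 0.0606 z 0.0991 resist 1.4 radial 2.4 fz 1.5 w 0.0157
t 13.8 ang 97.9 r 0.0605 z 0.0990 resist 1.0 radial 2.9 fz 0.4 w 0.0157
t 13.8 ang 87.3 r 0.0605 z 0.0989 resist 2.3 radial 0.9 fz -0.3 w 0.0156
t 13.9 ang 77.3 r 0.0604 z 0.0987 resist 5.7 radial 4.8 fz 0.9 w 0.0151
ang 77.46489766310701 r 0.06139277233695249 z 0.09871690849582865
[ 0.34 -0.11] [ 0.32 -0.17] [ 0.29 -0.22] [ 0.24 -0.27] [ 0.19 -0.3 ] [ 0.14 -0.33] [ 0.08 -0.35] [ 0.02 -0.36] [-0.05 -0.36] [-0.11 -0.34] [-0.17 -0.32] [-0.22 -0.29]
```

The resistance has risen. Confirming with a hold and a small 2.4 mm step.

```bash
H="python3 -m handwheel"; c="python3 ck.py 9"
$H '[{"delta_pos":[0,0,0],"dr":[0,0,0]},{"delta_pos":[0,0,0],"dr":[0,0,0]}]' >/dev/null; $c && $H '[{"delta_pos":[0.08,-0.02,0],"dr":[0,0,0]},{"delta_pos":[0,0,0],"dr":[0,0,0]}]' >/dev/null; $c
```

```text
t 14.2 ang 77.9 r 0.0603 z 0.0986 resist 5.2 radial 6.5 fz 3.6 w 0.0155
t 14.3 ang 76.0 r 0.0602 z 0.0986 resist 6.2 radial 7.0 fz 2.5 w 0.0157
```

```bash
H="python3 -m handwheel"
$H '[{"delta_pos":[0.06,-0.015,0],"dr":[0,0,0]},{"delta_pos":[0,0,0],"dr":[0,0,0]},{"delta_pos":[0,0,0],"dr":[0,0,0]},{"delta_pos":[0,0,0],"dr":[0,0,0]}]' >/dev/null; python3 ck.py 9
$H '[{"delta_pos":[0,0,0],"dr":[0,0,0]},{"delta_pos":[0,0,0],"dr":[0,0,0]},{"delta_pos":[0,0,0],"dr":[0,0,0]},{"delta_pos":[0,0,0],"dr":[0,0,0]},{"delta_pos":[0,0,0],"dr":[0,0,0]},{"delta_pos":[0,0,0.5],"dr":[0,0,0]},{"delta_pos":[0,0,1],"dr":[0,0,0]},{"delta_pos":[0,0,1],"dr":[0,0,0]},{"delta_pos":[0,0,1],"dr":[0,0,0]},{"delta_pos":[0,0,0.5],"dr":[0,0,0]}]' 0.18; python3 ck.py 9
```

```text
t 14.8 ang 74.8 r 0.0602 z 0.0986 resist 8.1 radial 7.3 fz 3.2 w 0.0151
t: 15.75
eef_pos: [0.5699, -0.1432, 0.2223]
ee_rot: [-3.139, 0.004, -2.718]
force: [-0.1, -0.1, 0.1]
width: 0.0358
gripper_force: 0.0
t 15.8 ang 72.5 r 0.0596 z 0.2223 resist 0.0 radial -0.1 fz 0.1 w 0.0358
```

```bash
H="python3 -m handwheel"
$H '[{"delta_pos":[0.13,1,0],"dr":[0,0,0]},{"delta_pos":[0.13,1,0],"dr":[0,0,-8]},{"delta_pos":[0.13,1,0],"dr":[0,0,-8]},{"delta_pos":[0.13,1,0],"dr":[0,0,-8]},{"delta_pos":[0.13,1,0],"dr":[0,0,0]},{"delta_pos":[0.13,1,0],"dr":[0,0,0]},{"delta_pos":[0.13,1,0],"dr":[0,0,0]},{"delta_pos":[0.13,1,0],"dr":[0,0,0]},{"delta_pos":[0.13,1,0],"dr":[0,0,0]},{"delta_pos":[0.13,1,0],"dr":[0,0,0]}]' 0; $H '[{"delta_pos":[0,0,0],"dr":[0,0,0]},{"delta_pos":[0,0,0],"dr":[0,0,0]},{"delta_pos":[0,0,0],"dr":[0,0,0]}]'
python3 - <<'E'
from h import *
np.set_printoptions(precision=4,suppress=True)
w=snap('wrist');
for q,z in (('tally_grip',.049),('tally_zero',.0235),('tally_slide',.03)):
    print(q,[(np.round(d['location'],1),round(d['conf'],2),atz('wrist',d['location'],z)) for d in mark_of('wrist',q)[:4]])
cv2.imwrite('pics/k.png',cv2.resize(w[:,:,::-1],(768,576),interpolation=2))
E
```

```text
t: 16.75
eef_pos: [0.608, 0.1584, 0.2193]
ee_rot: [3.142, 0.001, -3.137]
force: [-0.5, -0.4, -0.2]
width: 0.0439
gripper_force: 0.0
t: 17.05
eef_pos: [0.6076, 0.1567, 0.2191]
ee_rot: [-3.141, 0.0, -3.137]
force: [-0.2, -0.1, -0.2]
width: 0.0435
gripper_force: 0.0
tally_grip [(array([259.2, 122.5]), 0.9, array([0.543 , 0.1551, 0.049 ])), (array([433.4, 196.3]), 0.86, array([0.6233, 0.3553, 0.049 ]))]
tally_zero [(array([254.3, 120.9]), 0.7, array([0.5417, 0.1494, 0.0235])), (array([420.9, 192.7]), 0.68, array([0.6253, 0.3537, 0.0235]))]Traceback (most recent call last):
  File "<stdin>", line 5, in <module>
ValueError: it knows: brush_mid, gauge_center, knob_center, pot_mid, scribe, spindle_foot, stand_top, tally_grip, tally_zero, tin_mid
```

```bash
H="python3 -m handwheel"
$H '[{"delta_pos":[-0.72,0.02,0],"dr":[0,0,0]},{"delta_pos":[-0.72,0.02,0],"dr":[0,0,0]},{"delta_pos":[-0.71,0.02,-0.5],"dr":[0,0,0]},{"delta_pos":[0,0,-1],"dr":[0,0,0]},{"delta_pos":[0,0,-1],"dr":[0,0,0]},{"delta_pos":[0,0,-1],"dr":[0,0,0]},{"delta_pos":[0,0,0],"dr":[0,0,0]}]' -0.36
python3 - <<'E'
from h import *
np.set_printoptions(precision=4,suppress=True)
w=snap('wrist');s=snap('scene')
for c in('wrist','scene'): print(c,[(np.round(d['location'],1),round(d['conf'],2),atz(c,d['location'],.049)) for d in mark_of(c,'tally_grip')[:4]])
print(proj('scene',get_state()['eef_pos']))
E
$H '[{"delta_pos":[0,0,-0.6],"dr":[0,0,0]},{"delta_pos":[0,0,-0.6],"dr":[0,0,0]},{"delta_pos":[0,0,-0.1],"dr":[0,0,0]},{"delta_pos":[0,0,0],"dr":[0,0,0]}]'
```

```text
t: 17.9
eef_pos: [0.5406, 0.1573, 0.1106]
ee_rot: [-3.139, -0.006, -3.138]
force: [0.3, 0.0, 0.1]
width: 0.0597
gripper_force: 0.0
wrist [(array([259.8, 209.6]), 0.98, array([0.5451, 0.1588, 0.049 ]))]
scene [(array([374.9, 227. ]), 0.73, array([0.6255, 0.3543, 0.049 ])), (array([286.9, 201.8]), 0.47, array([0.5354, 0.16  , 0.049 ]))]
[288.8262 183.6941]
t: 18.5
eef_pos: [0.5436, 0.1593, 0.076]
ee_rot: [3.141, 0.001, -3.137]
force: [-0.0, -0.0, -0.5]
width: 0.0595
gripper_force: 0.0
```

```bash
H="python3 -m handwheel"
$H '[{"delta_pos":[0.02,0,-0.5],"dr":[0,0,0]},{"delta_pos":[0,0,-0.5],"dr":[0,0,0]},{"delta_pos":[0,0,0],"dr":[0,0,0]}]'
$H '[{"delta_pos":[0,0,0],"dr":[0,0,0]},{"delta_pos":[0,0,0],"dr":[0,0,0]},{"delta_pos":[0,0,0],"dr":[0,0,0]},{"delta_pos":[0,0,0],"dr":[0,0,0]},{"delta_pos":[0,0,0],"dr":[0,0,0]},{"delta_pos":[0,0,0],"dr":[0,0,0]},{"delta_pos":[0,0,0],"dr":[0,0,0]},{"delta_pos":[0,0,0],"dr":[0,0,0]}]' 1 20
```

```text
t: 18.8
eef_pos: [0.5434, 0.159, 0.0449]
ee_rot: [-3.141, -0.001, -3.137]
force: [-0.2, 0.7, -0.3]
width: 0.0598
gripper_force: 0.0
t: 19.6
eef_pos: [0.5438, 0.159, 0.0453]
ee_rot: [-3.141, 0.0, -3.137]
force: [0.7, -2.5, 3.1]
width: 0.0156
gripper_force: 19.9
```

Run:
```python
from h import *
np.set_printoptions(precision=4,suppress=True)
P=lambda x,y:atz('top',(185+x/3.3333,160+(y-320)/3.3333),.0225)
z=[P(169,511),P(166,545)];d1=P(131,537);d2=P(97,530);d3=P(62,520)
print(z,d1,d2,d3)
e=[P(38,432),P(209,436),P(205,551),P(28,546)];print('board c',np.mean(e,0),e)
u=(e[0]-e[1])+(e[3]-e[2]);u/=np.linalg.norm(u);print('u',u)
for n,q in (('z0',z[0]),('z1',z[1]),('d1',d1),('d2',d2),('d3',d3),('grip',np.array([.5438,.159,.02]))): print(n,(q-z[0])@u)
for p in ((580,0),):pass
S=lambda x,y:atz('scene',(90+x/3.2,150+y/3.2),.0225)
for n,q in (('1',(648,144)),('2',(686,147)),('3',(722,151))): print(n,S(*q),(S(*q)-z[0])@u)
```

```text
[array([0.4998, 0.1506, 0.0225]), array([0.4705, 0.1526, 0.0225])] [0.4772 0.1828 0.0225] [0.4831 0.2122 0.0225] [0.4916 0.2428 0.0225]
board c [0.5173 0.1935 0.0225] [array([0.5687, 0.2667, 0.0225]), array([0.5657, 0.117 , 0.0225]), array([0.4656, 0.1191, 0.0225]), array([0.469 , 0.2712, 0.0225])]
u [0.0211 0.9998 0.    ]
z0 0.0
z1 0.0013805744252231482
d1 0.0317286770661735
d2 0.06128734994914028
d3 0.0919688342901002
grip 0.009330499591108873
1 [0.4821 0.1816 0.0225] 0.030673269274017333
2 [0.4867 0.2123 0.0225] 0.06145117380907338
3 [0.4923 0.241  0.0225] 0.09024924498685574
```

```bash
H="python3 -m handwheel"
$H '[{"delta_pos":[0.005,0.24,0],"dr":[0,0,0]},{"delta_pos":[0.005,0.24,0],"dr":[0,0,0]},{"delta_pos":[0.005,0.23,0],"dr":[0,0,0]},{"delta_pos":[0,0,0],"dr":[0,0,0]},{"delta_pos":[0,0,0],"dr":[0,0,0]},{"delta_pos":[0,0,0],"dr":[0,0,0]}]'
$H '[{"delta_pos":[0,0,0],"dr":[0,0,0]},{"delta_pos":[0,0,0],"dr":[0,0,0]},{"delta_pos":[0,0,0],"dr":[0,0,0]},{"delta_pos":[0,0,0],"dr":[0,0,0]},{"delta_pos":[0,0,0],"dr":[0,0,0]},{"delta_pos":[0,0,0.5],"dr":[0,0,0]},{"delta_pos":[0,0,1],"dr":[0,0,0]},{"delta_pos":[0,0,1],"dr":[0,0,0]},{"delta_pos":[0,0,1],"dr":[0,0,0]},{"delta_pos":[0,0,1],"dr":[0,0,0]}]' -0.1
$H '[{"delta_pos":[1,0,0.6],"dr":[0,0,0]},{"delta_pos":[1,0,0.6],"dr":[0,0,0]},{"delta_pos":[0.5,0,0],"dr":[0,0,0]},{"delta_pos":[0,0,0],"dr":[0,0,0]},{"delta_pos":[0,0,0],"dr":[0,0,0]},{"delta_pos":[0,0,0],"dr":[0,0,0]}]'
python3 - <<'E'
from h import *
np.set_printoptions(precision=4,suppress=True)
w=snap('wrist')
for q,z in (('tally_grip',.049),('tally_zero',.0235)):
    print(q,[(np.round(d['location'],1),round(d['conf'],2),atz('wrist',d['location'],z)) for d in mark_of('wrist',q)[:4]])
s=snap('scene');print([(np.round(d['location'],1),round(d['conf'],2)) for d in mark_of('scene','gauge_center')[:3]])
W=cv2.resize(w[20:220,130:400,::-1],None,fx=2.2,fy=2.2,interpolation=2)
S=cv2.resize(s[150:260,90:180,::-1],None,fx=2.2,fy=4,interpolation=2)
cv2.imwrite('pics/k.png',np.hstack([W,S[:440]]))
print(W.shape,S.shape)
E
```

```text
t: 20.2
eef_pos: [0.5446, 0.1813, 0.0453]
ee_rot: [3.141, 0.001, -3.136]
force: [3.0, 1.9, 2.7]
width: 0.0158
gripper_force: 20.0
t: 21.2
eef_pos: [0.5438, 0.1802, 0.1812]
ee_rot: [-3.141, -0.0, -3.137]
force: [1.7, -0.1, 0.3]
width: 0.0482
gripper_force: 0.0
t: 21.8
eef_pos: [0.6182, 0.1803, 0.2156]
ee_rot: [-3.141, -0.001, -3.137]
force: [-0.5, -0.2, -0.6]
width: 0.0485
gripper_force: 0.0
tally_grip [(array([418. , 191.9]), 0.69, array([0.6279, 0.3586, 0.049 ])), (array([261.8, 110.1]), 0.67, array([0.541 , 0.1817, 0.049 ]))]
tally_zero [(array([232.6, 109.4]), 0.7, array([0.5399, 0.149 , 0.0235])), (array([400.7, 186.4]), 0.63, array([0.6274, 0.3499, 0.0235]))]
[(array([135. , 196.5]), 0.73), (array([125.2, 141.5]), 0.53), (array([136.7, 205.4]), 0.38)]
(440, 594, 3) (440, 198, 3)
```

View pics/k.png

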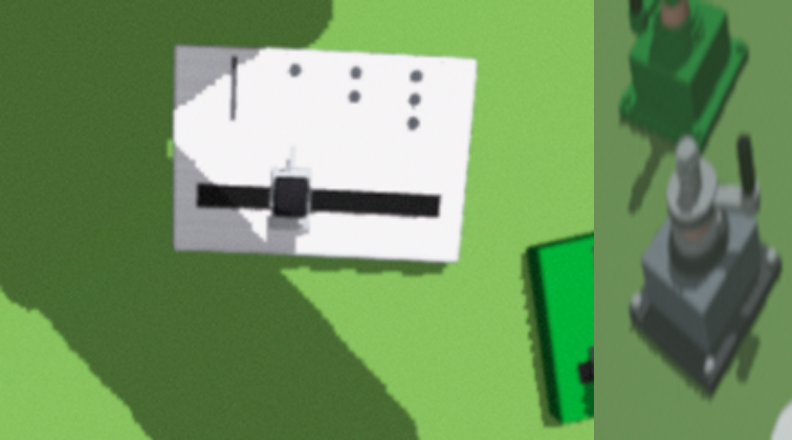

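The slide pointer at (292,150) lines up with the one-dot column (295,70, tilted to about 290 at that row). The gauge stands down at the pink paint with its knob at the right (745,170). It took about 1.43 turns, so the one-dot mark is correct. Handing in.

```bash
python3 -c "
from station import *
print(job_done())"
```

```text
the job is handed in; nothing more can be done
None
```

I wound the gauge about 1.43 turns clockwise, until the resistance rose to about 8 N against the dried paint, let go, set the tally slide at the one-dot mark, and handed the job in; no verdict came back.

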